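Sweep the loose ferrite rings into the parts pan

TASK

Clear the bench mat of loose ferrite: with the closed fingers, sweep the three ferrite rings (one large, two small) across the mat and through the open front of the aluminium parts pan, until no part of any ring sticks out over the pan's front edge. Ferrite is brittle, so push them along steadily and gently: do not pinch, lift, fling or jam them. Steer around the other things on the bench and leave those where they are.

Things in the scene. Friction and masses are not known exactly. Their poses are not given: they have to be found in the camera images.
- pan: Bare aluminium parts pan, a folded sheet tray with an open front, fixed on the bench mat; 180 mm deep, 186 mm wide. Origin: centre of its underside, at mat level; z up; x runs from the open front (front edge at x = -90 mm) to the back wall (inner face at x = 87 mm). Side walls' inner faces at y = +-90 mm. Walls 3 mm thick, 28 mm high, but only 12 mm in the 40 mm nearest the front edge.
- pan_mouth (a point): Middle of the pan's open front edge, at mat level (90 mm from the pan's origin; same axes as the pan). From here a sloping lip rises, from mat level to 1.5 mm within 30 mm; behind it lies the flat floor, 1.5 mm above the mat. The grey-blue bench mat is fixed, 430 x 790 mm; its surface is 3 mm above the table top.
- ring_large: The large loose dark grey ferrite toroid (ring), 58 mm outside, 41 mm hole, 17.6 mm high, about 110 g, lying flat on the bench mat. Origin: centre of its underside; z up.
- ring_a: A loose dark grey ferrite toroid (ring), 36 mm outside, 23 mm hole, 15 mm high, about 43 g, lying flat on the bench mat. Origin: centre of its underside; z up. There are two of this size, alike.
- ring_b: A loose dark grey ferrite toroid (ring), 36 mm outside, 23 mm hole, 15 mm high, about 43 g, lying flat on the bench mat. Origin: centre of its underside; z up. There are two of this size, alike.
- tuning_knob: Black radio tuning knob with a round skirt, 34 mm across, 20 mm high, solid, standing on the mat among the rings. To be left alone. Origin: centre of its underside.
- coax_adapter: Bright metal coaxial adapter, 21 mm across, 42 mm tall, standing upright on the mat. To be left alone. Origin: centre of its underside.
- clamp_core: Black clip-on ferrite block, a rounded box 30 x 26 mm, 23 mm high, on the mat. To be left alone. Origin: centre of its underside.
- screwdriver: Screwdriver lying near the mat's far edge, grey handle 105 x 26 x 25 mm, blade 125 mm along its +x. To be left alone. Origin: on the mat below the joint of handle and blade.
- fist_mic: Black hand microphone, 85 x 55 x 28 mm, lying on the mat's far right corner. To be left alone. Origin: centre of its underside.
- mug: White mug, 80 mm across, 95 mm high, on the table to the left of the mat. To be left alone. Origin: centre of its underside.

How it is judged:
By the outcome, as a careful person would: the job done as asked, in the order asked, and still so for the second after the job is handed in, with the robot touching nothing.
It also fails if it takes over 69 s, if anything falls off the work surface, if the arm or the gripper's body presses on something with over 40 N, if the wrist force passes 120 N, or if a joint passes its speed limit or range.

ROBOT

A 6-joint arm with a two-finger parallel gripper is mounted at the origin on the work surface. World frame = base frame: x ahead of the robot, y to its left, z up, the work surface at z = 0. Lengths are in mm, angles in rad, forces in N, time in s.
With the tool pointing down it reaches from about 275 to 750 mm from the base axis. Payload 10.2 kg.
Tool frame: the origin (TCP) lies midway between the tips of the shut fingers; the grasp point (between the pads) lies 19 mm behind it; z points along the fingers, y is the line along which they close (so a half turn about z gives the same grasp; the last joint's range is limited). The gripper opens to 85 mm and grips with 20 to 120 N. Pads are 22 mm wide; open, the fingers measure 114 mm over their backs; the gripper's body (76 mm by 85 mm) begins 54 mm behind the grasp point. The pads swing forward as they close: fully open they stand 13 mm farther back than shut.
Start: joints at [0.963, 0.313, 1.498, -0, 1.331, -0.223], TCP at [197.084, 486.61, 231.294] pointing down, gripper open.
Joint ranges: [-2.94, 2.94], [-0.97, 2.17], [0.19, 2.56], [-1.23, 4.37], [0.02, 3.11], [-2.88, 2.88]. Speed limits (rad/s): [2.39, 2.39, 3.01, 3.14, 3.14, 3.14].

INTERFACE

Orientations are given as a unit quaternion [w, x, y, z].
In Python, from rig import ctrl, capture, camera_info gives the robot as it stands.
- The arm moves only by the tool apply_moves, never from a script. Its argument "targets" is a list of rows, each a list of 3 entries, a list of its own where there are three numbers: the finger opening in mm, from 0 to 85.4, then the shift along the world's x, y, z in mm, then the turn, a rotation vector about the world's x, y, z in degrees. In form: [[grip, [dx, dy, dz], [rx, ry, rz]], ...]. A call has 1 to 20 rows; each row is the pose to reach, as a shift and turn from the pose commanded when the call began; what a row does not reach only later rows make up. A row lasts 1/10 s, in which the tool goes at most 50 mm and 8.59 degrees, less where a joint would pass 70% of its speed; a pose out of reach is approached as far as the arm can. A call with a gripper value outside its range is refused whole. The fingers move at their own pace and stop on an object; "squeeze" is the grip in N (left out, the last holds). Time passes only in rows, so rows that repeat a pose let the fingers close. It gives the time, the measured TCP pose, the force, the opening and the grip force at its end, in the units of the state.
- ctrl.sense(): the state, without advancing time (a new reading comes with each control period).
- capture(name): name is "scene" or "side" or "wrist"; returns (picture, depth): 420x560x3 uint8, blue, green, red; 420x560 float32, mm along the optical axis (not along the pixel's ray), 0 where there is no reading.
- camera_info(name): a dict with "vfov" (degrees; the focal length in pixels is half the picture's height over the tangent of half this angle, whatever the lens; pixels are square), "cx", "cy" (the principal point, pixels), "extrinsics" (4x4, takes a point from camera to world coordinates). Camera axes: x right, y down, z forward; pixel columns grow to the right and rows downward; lengths in mm; the calibration is good to about 2 mm. A picture is of the moment at which its call begins: read the wrist's pose just before it. camera_info takes no time and is no camera call; for the wrist camera it gives the pose at the moment of the call.
- ctrl.finish_job(): hands the job in; it is judged then, once.
The state is a dict: "time_s": time; "joints": joint angles; "dq": joint speeds; "tau": joint torques, N m; "eef_pos": TCP position; "ee_rot": TCP orientation; "force": force on the tool from outside, world axes, zero at the start; "wrist_torque": the same for the moment, N m; "grip_width": opening from 0.0 (shut) to 1.0 (fully open); "grip_force": force on a finger pad.
Only numpy, scipy, OpenCV 4.12 (cv2) and the standard library are available. Lean on these libraries where they do the work, as an engineer would, in place of code of your own. Each camera call takes 0.05 s, during which the arm holds its last target. There are 200 camera calls.

## Working session

There is one attempt and no reset: what is moved stays moved. The work goes in short steps, Python scripts to look and compute and a tool call to move; the robot and the scene stay as the last step left them, time stands still between calls to the robot, and variables do not carry over. Pictures are saved under pics/ and viewed, at most 10 in all, crops included, and the job is handed in when it is done.

Besides the shell and the picture viewer there is one more tool, called after ">>>" as name(argument=value, ...), one argument or row to a line, values as JSON. apply_moves: Moves the arm, as the interface text tells. Its arguments: {"type":"object","properties":{"targets":{"type":"array","items":{"type":"array"}},"squeeze":{"type":"number"}},"required":["targets"]}

```bash
mkdir -p pics; ls
python3 - <<'E'
from rig import ctrl,capture,camera_info
import cv2,numpy as np
s=ctrl.sense();print(s)
for n in("scene","side"):
    i=camera_info(n);print(n,i)
    p,d=capture(n);cv2.imwrite(f"pics/{n}0.png",p);np.save(f"pics/{n}0.npy",d)
E
```

```text
pics
{'time_s': 0.0, 'joints': array([ 9.62598492e-01,  3.13465162e-01,  1.49848854e+00,  4.98834130e-06,
        1.33099799e+00, -2.23397527e-01]), 'dq': array([-0.00125981,  0.001105  , -0.00127647,  0.0004806 , -0.00037287,
       -0.00104219]), 'tau': array([ 1.02178488e-03, -4.12259459e+01, -2.59745765e+01, -1.19302872e-04,
        4.13750735e-03,  2.26371685e-05]), 'eef_pos': array([196.91899966, 486.37329854, 230.70795381]), 'ee_rot': array([-2.76687389e-04,  1.91215849e-01,  9.81547776e-01, -6.20642255e-04]), 'force': array([-0.29843117,  0.14836606,  0.12429146]), 'wrist_torque': array([0.00977184, 0.0166902 , 0.04200527]), 'grip_force': 0.0, 'grip_width': 0.9987895476217653}
scene {'vfov': 52.363891976838566, 'cx': 278.3453750753828, 'cy': 212.53516043611282, 'extrinsics': array([[ 1.98733273e-01,  7.64781179e-01, -6.12874240e-01,
         1.27784054e+03],
       [ 9.79999041e-01, -1.61671382e-01,  1.16035530e-01,
        -6.89545415e+01],
       [-1.03424357e-02, -6.23676289e-01, -7.81614305e-01,
         9.66163076e+02],
       [ 0.00000000e+00,  0.00000000e+00,  0.00000000e+00,
         1.00000000e+00]])}
side {'vfov': 54.31346250453374, 'cx': 283.03599129559916, 'cy': 208.08471571921683, 'extrinsics': array([[ 9.88198973e-01, -7.55125974e-02,  1.33269042e-01,
         4.55146661e+02],
       [-1.53057705e-01, -4.52646432e-01,  8.78455774e-01,
        -7.54326220e+02],
       [-6.01072071e-03, -8.88486947e-01, -4.58862524e-01,
         4.80525275e+02],
       [ 0.00000000e+00,  0.00000000e+00,  0.00000000e+00,
         1.00000000e+00]])}
```

View pics/scene0.png

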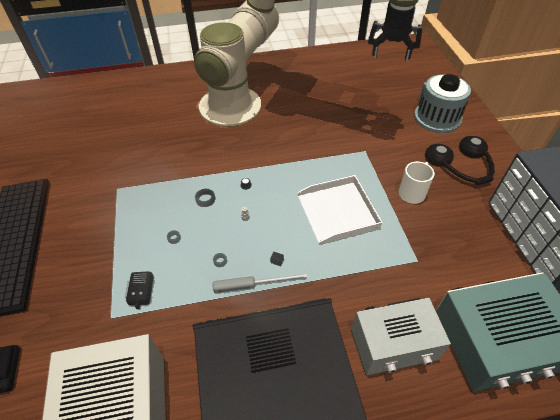

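View pics/side0.png

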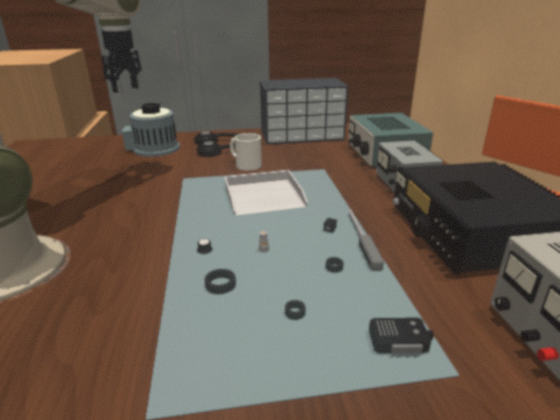

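The scene view shows the large ring at (205,197), small rings at (174,237) and (220,260), the knob at (246,183), the adapter at (245,213), the clamp core at (277,258), and the pan around (340,208) with its front facing image-left (-y). The side view agrees. Next I measure them.

```bash
cat > h.py <<'E'
import numpy as np,cv2
from rig import camera_info
def rays(n,uv,z):
    i=camera_info(n);E=i["extrinsics"];f=210/np.tan(np.radians(i["vfov"]/2))
    uv=np.atleast_2d(np.float64(uv));d=np.c_[(uv[:,0]-i["cx"])/f,(uv[:,1]-i["cy"])/f,np.ones(len(uv))]@E[:3,:3].T
    return E[:3,3]+d*((z-E[2,3])/d[:,2])[:,None]
def cloud(n,d):
    i=camera_info(n);E=i["extrinsics"];f=210/np.tan(np.radians(i["vfov"]/2))
    v,u=np.mgrid[0:420,0:560]
    return np.dstack([(u-i["cx"])/f*d,(v-i["cy"])/f*d,d])@E[:3,:3].T+E[:3,3]
E
python3 - <<'E'
from h import *
for n in("scene","side"):
    p=cv2.imread(f"pics/{n}0.png");d=np.load(f"pics/{n}0.npy");P=cloud(n,d)
    hsv=cv2.cvtColor(p,cv2.COLOR_BGR2HSV)
    box=(P[...,0]>230)&(P[...,0]<720)&(P[...,1]>-420)&(P[...,1]<420)&(d>0)
    mat=box&(abs(P[...,2]-3)<6)&(hsv[...,1]>35)&(hsv[...,0]>80)&(hsv[...,0]<115)
    print(n,"mat z",np.median(P[mat][:,2]),"std",P[mat][:,2].std(), "xy range",P[mat].min(0),P[mat].max(0))
    m=(box&(P[...,2]>9)&(P[...,2]<130)).astype(np.uint8)
    k,l,st,c=cv2.connectedComponentsWithStats(m)
    for j in range(1,k):
        if st[j,4]<12: continue
        Q=P[l==j];zt=np.percentile(Q[:,2],95);T=Q[Q[:,2]>zt-5]
        print(c[j].round(),st[j,4],"ztop %.0f"%zt,"min",Q.min(0).round()[:2],"max",Q.max(0).round()[:2],"topmid",((T.min(0)+T.max(0))/2).round()[:2],p[l==j].mean(0).round())
p=cv2.imread("pics/scene0.png")[140:320,100:420];cv2.imwrite("pics/c0.png",cv2.resize(p,(800,450),interpolation=cv2.INTER_CUBIC))
E
```

```text
return _methods._mean(a, axis=axis, dtype=dtype,
  ret = ret.dtype.type(ret / rcount)
  ret = _var(a, axis=axis, dtype=dtype, out=out, ddof=ddof,
  arrmean = um.true_divide(arrmean, div, out=arrmean,
  ret = ret.dtype.type(ret / rcount)
Traceback (most recent call last):
ValueError: zero-size array to reduction operation minimum which has no identity
```

```bash
cat > m.py <<'E'
from h import *
for n in("scene","side"):
    p=cv2.imread(f"pics/{n}0.png");d=np.load(f"pics/{n}0.npy");P=cloud(n,d)
    hsv=cv2.cvtColor(p,cv2.COLOR_BGR2HSV)
    u,v=(150,260) if n=="scene" else (240,330)
    print(n,"mat sample",p[v,u],hsv[v,u],d[v,u],P[v,u],rays(n,(u,v),3))
    box=(P[...,0]>230)&(P[...,0]<750)&(P[...,1]>-450)&(P[...,1]<450)&(d>0)
    m=(box&(P[...,2]>10)&(P[...,2]<130)).astype(np.uint8)
    k,l,st,c=cv2.connectedComponentsWithStats(m)
    for j in range(1,k):
        if st[j,4]<12: continue
        Q=P[l==j];zt=np.percentile(Q[:,2],95);T=Q[Q[:,2]>zt-5]
        print(c[j].round(),st[j,4],"ztop %.0f"%zt,"min",Q.min(0).round()[:2],"max",Q.max(0).round()[:2],"topmid",((T.min(0)+T.max(0))/2).round()[:2],p[l==j].mean(0).round())
p=cv2.imread("pics/scene0.png")[140:320,100:420];cv2.imwrite("pics/c0.png",cv2.resize(p,(800,450),interpolation=cv2.INTER_CUBIC))
E
python3 m.py
```

```text
scene mat sample [193 196 181] [ 84  20 196] 1133.3044 [ 611.90736241 -291.55099038    5.33080198] [[ 610.29193128 -292.09096833    3.        ]]
[406. 185.] 265 ztop 97 min [506. 435.] max [563. 450.] topmid [532. 443.] [132. 147. 153.]
[347. 205.] 911 ztop 36 min [447. 144.] max [656. 341.] topmid [552. 255.] [150. 159. 164.]
[245. 183.] 81 ztop 27 min [383. -17.] max [417.  11.] topmid [399.  -3.] [114. 118. 119.]
[205. 197.] 194 ztop 24 min [ 404. -156.] max [ 459. -100.] topmid [ 432. -128.] [73. 76. 73.]
[245. 213.] 84 ztop 47 min [515. -34.] max [535. -13.] topmid [523. -22.] [135. 146. 152.]
[173. 236.] 100 ztop 21 min [ 535. -242.] max [ 573. -208.] topmid [ 554. -226.] [ 97. 100.  92.]
[220. 259.] 107 ztop 22 min [ 636. -127.] max [672. -92.] topmid [ 654. -109.] [96. 99. 92.]
[277. 258.] 128 ztop 29 min [668.  20.] max [701.  54.] topmid [683.  37.] [64. 66. 63.]
[139. 288.] 804 ztop 35 min [ 654. -350.] max [ 750. -282.] topmid [ 700. -314.] [57. 59. 59.]
[244. 282.] 589 ztop 30 min [ 721. -136.] max [750. 101.] topmid [736. -84.] [146. 153. 155.]
side mat sample [154 157 
[... 347 characters left out ...]
 [749. 103.] topmid [736. -87.] [106. 111. 113.]
[330. 224.] 140 ztop 26 min [667.  16.] max [701.  52.] topmid [684.  35.] [68. 69. 67.]
[264. 241.] 167 ztop 45 min [514. -37.] max [535. -16.] topmid [524. -25.] [112. 119. 123.]
[204. 245.] 136 ztop 24 min [387. -21.] max [414.   7.] topmid [400.  -6.] [ 99. 103. 104.]
[335. 264.] 173 ztop 19 min [ 637. -131.] max [671. -95.] topmid [ 654. -113.] [67. 68. 64.]
[220. 280.] 457 ztop 22 min [ 403. -160.] max [ 460. -103.] topmid [ 431. -131.] [64. 65. 61.]
[295. 309.] 251 ztop 19 min [ 537. -247.] max [ 572. -211.] topmid [ 554. -229.] [68. 69. 64.]
[400. 335.] 1978 ztop 32 min [ 656. -352.] max [ 750. -286.] topmid [ 700. -318.] [64. 66. 65.]
```

View pics/c0.png

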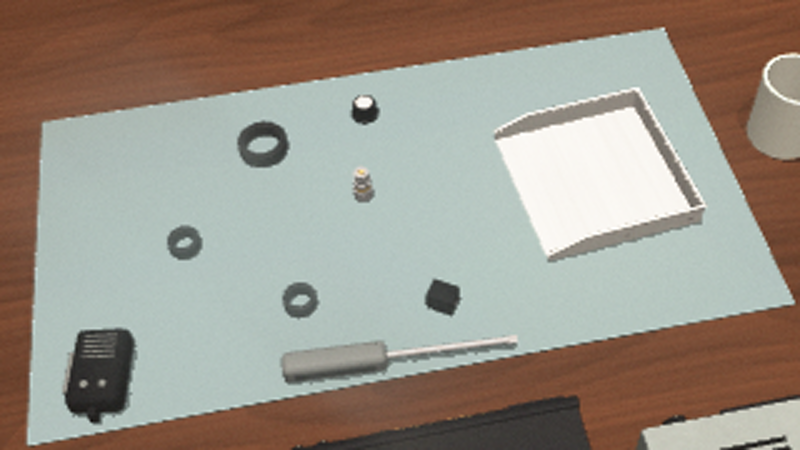

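Crop: the pan's front corners are at about (497,132) and (549,260), its back top corners at (640,90) and (703,208). The objects are where the two views' clouds agree to 3 mm.

Run:
```python
from h import *
c=np.array([[498,136],[549,261]])*.4+[100,140]
print(rays("scene",c,3))
print(rays("scene",np.array([[640,90],[703,208]])*.4+[100,140],31))
# pan wall points from both clouds -> minAreaRect
for n in("scene","side"):
    P=cloud(n,np.load(f"pics/{n}0.npy"));m=(P[...,2]>10)&(P[...,2]<40)&(abs(P[...,0]-552)<115)&(abs(P[...,1]-240)<112)
    print(n,cv2.minAreaRect(P[m][:,:2].astype(np.float32)))
```

```text
[[467.6275891  148.68946948   3.        ]
 [654.4794982  161.78274218   3.        ]]
[[455.36759766 325.57967441  31.        ]
 [639.42718309 337.99846573  31.        ]]
scene ((551.6832275390625, 242.91458129882812), (218.87330627441406, 183.501708984375), 4.6637468338012695)
side ((554.123291015625, 240.54483032226562), (189.63995361328125, 184.32777404785156), 6.14539909362793)
```

>>> apply_moves(
  targets=[
    [0,[217,-678,-130],[0,0,-84]],
    [0,[217,-678,-130],[0,0,-84]],
    [0,[217,-678,-130],[0,0,-84]],
    [0,[217,-678,-130],[0,0,-84]],
    [0,[217,-678,-130],[0,0,-84]],
    [0,[217,-678,-130],[0,0,-84]],
    [0,[217,-678,-130],[0,0,-84]],
    [0,[217,-678,-130],[0,0,-84]],
    [0,[217,-678,-130],[0,0,-84]],
    [0,[217,-678,-130],[0,0,-84]],
    [0,[217,-678,-130],[0,0,-84]],
    [0,[217,-678,-130],[0,0,-84]],
    [0,[217,-678,-130],[0,0,-84]],
    [0,[217,-678,-130],[0,0,-84]],
    [0,[217,-678,-130],[0,0,-84]],
    [0,[217,-678,-130],[0,0,-84]],
    [0,[217,-678,-171],[0,0,-84]],
    [0,[217,-678,-190],[0,0,-84]],
    [0,[217,-678,-205],[0,0,-84]],
    [0,[217,-678,-205],[0,0,-84]],
  ],
  squeeze=20,
)

```text
time_s: 2.1
eef_pos: [413.0, -189.8, 25.0]
ee_rot: [-0.002, 0.799, 0.602, -0.0]
force: [-0.1, 0.5, -0.1]
grip_width: -0.0
grip_force: 0.0
```

Run:
```python
from rig import ctrl,capture
import cv2,numpy as np
print(ctrl.sense())
p,d=capture("side");np.save("pics/side1.npy",d)
w,_=capture("wrist")
a=cv2.resize(p[200:350,140:340],(530,400));cv2.imwrite("pics/m1.png",np.hstack([a,cv2.resize(w,(270,203)) if 0 else cv2.copyMakeBorder(cv2.resize(w,(270,203)),0,197,0,0,0)]))
```

```text
{'time_s': 2.1, 'joints': array([-6.89527124e-01,  4.58615216e-01,  1.92130567e+00,  7.55205662e-05,
        7.65778264e-01, -4.10238313e-01]), 'dq': array([-0.0020141 , -0.04340109, -0.03632038,  0.00046505,  0.03896154,
       -0.00165821]), 'tau': array([-2.20903717e-01, -3.72101569e+01, -1.66085100e+01, -2.03658659e-03,
       -4.12675962e-01,  1.35800070e-03]), 'eef_pos': array([ 412.98187735, -189.76721422,   24.96977911]), 'ee_rot': array([-2.00265826e-03,  7.98661111e-01,  6.01777545e-01, -4.53718374e-04]), 'force': array([-0.14792256,  0.51039193, -0.0653811 ]), 'wrist_torque': array([0.04482461, 0.02305677, 0.00759827]), 'grip_force': 0.0, 'grip_width': -0.00016015603725843066}
```

View pics/m1.png

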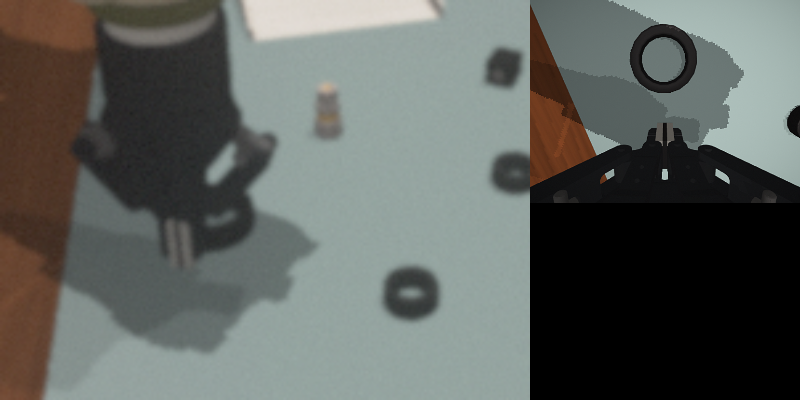

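The combined picture shows the closed fingers behind the large ring. In the wrist view the ring (664,58) is centred on the finger line (665). I lower and start pushing.

>>> apply_moves(
  targets=[
    [0,[0,0,-9],[0,0,0]],
    [0,[0,0,-17],[0,0,0]],
    [0,[0,0,-17],[0,0,0]],
    [0,[1.4,4.8,-17],[0,0,0]],
    [0,[2.8,9.6,-17],[0,0,0]],
    [0,[4.2,14.4,-17],[0,0,0]],
    [0,[5.3,18.2,-17],[0,0,0]],
    [0,[6.1,21.1,-17],[0,0,0]],
    [0,[7,24,-17],[0,0,0]],
    [0,[7.8,26.9,-17],[0,0,0]],
    [0,[8.9,30.7,-17],[0,0,0]],
    [0,[10.3,35.5,-17],[0,0,0]],
    [0,[12,41.3,-17],[0,0,0]],
    [0,[13.7,47,-17],[0,0,0]],
    [0,[15.3,52.8,-17],[0,0,0]],
    [0,[17.3,59.5,-17],[0,0,0]],
    [0,[19.3,66.2,-17],[0,0,0]],
    [0,[21.2,73,-17],[0,0,0]],
    [0,[23.2,79.7,-17],[0,0,0]],
    [0,[25,86,-17],[0,0,0]],
  ],
)

```text
time_s: 4.2
eef_pos: [439.3, -104.8, 9.3]
ee_rot: [0.0, 0.799, 0.602, 0.0]
force: [-0.5, -1.4, 1.0]
grip_width: -0.001
grip_force: 0.7
```

```bash
cat > w.py <<'E'
# rings seen by the wrist camera: dark blobs in height band -> circle on the ring's top
import sys
from h import *
from rig import ctrl,capture,camera_info
def look(n="wrist",tag=None):
    P0=None
    i=camera_info(n);s=ctrl.sense();p,d=capture(n)
    f=210/np.tan(np.radians(i["vfov"]/2));E=i["extrinsics"];v,u=np.mgrid[0:420,0:560]
    P=np.dstack([(u-i["cx"])/f*d,(v-i["cy"])/f*d,d])@E[:3,:3].T+E[:3,3]
    q=s["ee_rot"];x=np.array([q[1]**2-q[2]**2,2*q[1]*q[2]]);x/=np.hypot(*x);t=s["eef_pos"]
    print("t",s["time_s"],"tcp",t.round(1),"F",s["force"].round(1),"xdir",x.round(3))
    rel=P[...,:2]-t[:2];a=rel@x;b=rel@np.array([-x[1],x[0]])
    m=((P[...,2]>12)&(P[...,2]<32)&(d>0)&(p.max(2)<110)&(P[...,0]>230)&(P[...,0]<710)&(P[...,1]>-300)&(P[...,1]<330)).astype(np.uint8)
    if n=="wrist": m[(a<9)&(abs(b)<70)&(a>-70)]=0
    k,l,st,c=cv2.connectedComponentsWithStats(m)
    for j in range(1,k):
        if st[j,4]<40: continue
        (cx,cy),r=cv2.minEnclosingCircle(P[l==j][:,:2].astype(np.float32))
        dd=np.array([cx,cy])-t[:2]
        print("centre (%.0f,%.0f) r %.1f px %s ahead %.1f left %.1f"%(cx,cy,r,c[j].round(),dd@x,dd@[-x[1],x[0]]))
    if tag: cv2.imwrite(f"pics/{tag}.png",p)
if __name__=="__main__": look(*sys.argv[1:])
E
python3 w.py wrist w1; python3 w.py side
```

```text
t 4.2 tcp [ 439.3 -104.8    9.3] F [-0.5 -1.4  1. ] xdir [0.276 0.961]
centre (518,-25) r 10.1 px [424.  30.] ahead 98.2 left -54.1
centre (519,-26) r 8.1 px [439.  23.] ahead 97.7 left -54.5
centre (399,-3) r 14.6 px [99. 59.] ahead 86.4 left 67.1
centre (446,-66) r 30.2 px [269. 188.] ahead 38.8 left 4.3
t 4.25 tcp [ 439.3 -104.1    9.3] F [-0.   1.5 -0.4] xdir [0.276 0.961]
centre (683,34) r 17.2 px [330. 224.] ahead 200.0 left -196.5
centre (448,-86) r 34.4 px [228. 267.] ahead 20.3 left -3.5
centre (655,-113) r 18.4 px [334. 263.] ahead 51.0 left -209.4
centre (555,-229) r 18.0 px [295. 308.] ahead -88.0 left -145.4
centre (685,-297) r 24.7 px [382. 321.] ahead -117.9 left -289.4
```

View pics/w1.png

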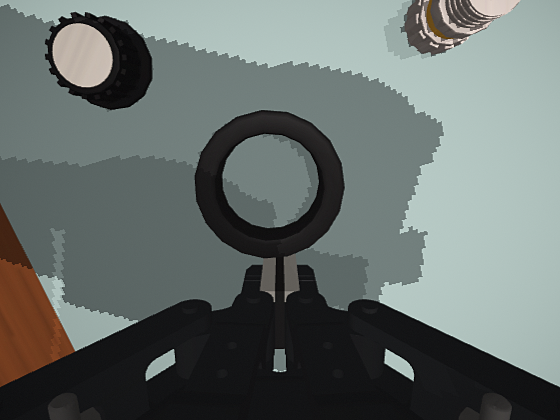

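The wrist view shows the large ring (269,188) touching the pads, about 4 mm left of the finger line (280). The knob (95,60) and adapter (440,25) are clear to the sides. I back off a touch, recentre and carry on.

>>> apply_moves(
  targets=[
    [0,[-1.2,-4,0],[0,0,0]],
    [0,[-6,-3,0],[0,0,-1]],
    [0,[-6,-2,0],[0,0,-1]],
    [0,[-5,1,0],[0,0,-1]],
    [0,[-4,4.5,0],[0,0,-1]],
    [0,[-2.4,9.5,0],[0,0,-1]],
    [0,[-0.6,15.5,0],[0,0,-1]],
    [0,[1.3,21.7,0],[0,0,-1]],
    [0,[3.3,28.4,0],[0,0,-1]],
    [0,[5.3,35,0],[0,0,-1]],
    [0,[7.3,41.7,0],[0,0,-1]],
    [0,[9.4,48.4,0],[0,0,-1]],
    [0,[11.4,55,0],[0,0,-1]],
    [0,[13.4,61.7,0],[0,0,-1]],
    [0,[15.5,68.4,0],[0,0,-1]],
    [0,[17.5,75,0],[0,0,-1]],
    [0,[19.6,81.7,0],[0,0,-1]],
    [0,[21.6,88.4,0],[0,0,-1]],
    [0,[23.6,95,0],[0,0,-1]],
    [0,[25.7,102,0],[0,0,-1]],
  ],
)

```text
time_s: 6.3
eef_pos: [464.9, -2.9, 9.3]
ee_rot: [0.0, 0.804, 0.594, -0.0]
force: [-1.8, -1.9, 0.7]
grip_width: 0.005
grip_force: 0.7
```

```bash
python3 w.py wrist
```

```text
t 6.3 tcp [464.9  -2.9   9.3] F [-1.8 -1.9  0.7] xdir [0.293 0.956]
centre (475,35) r 29.5 px [277. 189.] ahead 39.4 left 1.2
centre (390,3) r 9.1 px [105. 318.] ahead -15.9 left 73.3
```

>>> apply_moves(
  targets=[
    [0,[1,4,0],[0,0,0]],
    [0,[3,10,0],[0,0,0]],
    [0,[5,17,0],[0,0,0]],
    [0,[7,24,0],[0,0,0]],
    [0,[9,31,0],[0,0,0]],
    [0,[11,38,0],[0,0,0]],
    [0,[13,45,0],[0,0,0]],
    [0,[16,52,0],[0,0,0]],
    [0,[18,59,0],[0,0,0]],
    [0,[20,66,0],[0,0,0]],
    [0,[22,73,0],[0,0,0]],
    [0,[24,79,0],[0,0,0]],
    [0,[26,85,0],[0,0,0]],
    [0,[28,91,0],[0,0,0]],
    [0,[30,97,0],[0,0,0]],
    [0,[32,103,0],[0,0,0]],
    [0,[34,109,0],[0,0,0]],
    [0,[36,115,0],[0,0,0]],
    [0,[38,121,0],[0,0,0]],
    [0,[39,126,0],[0,0,0]],
  ],
)

```text
time_s: 8.35
eef_pos: [504.0, 123.1, 9.3]
ee_rot: [0.0, 0.804, 0.595, 0.0]
force: [0.4, -1.0, -0.6]
grip_width: 0.006
grip_force: 0.5
```

```bash
python3 w.py wrist w2
```

```text
t 8.35 tcp [504.  123.1   9.3] F [ 0.4 -1.  -0.6] xdir [0.293 0.956]
centre (467,195) r 52.5 px [115. 119.] ahead 57.6 left 56.7
centre (515,161) r 29.6 px [277. 189.] ahead 39.3 left 1.0
```

View pics/w2.png

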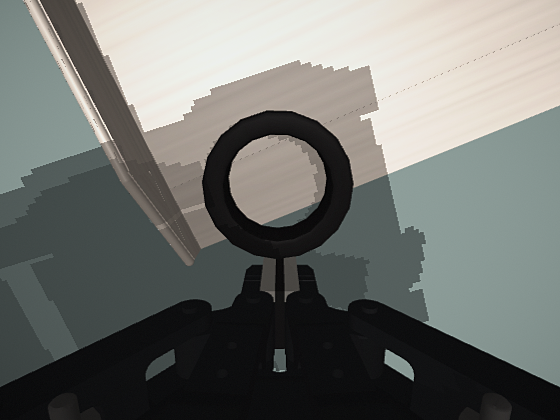

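The large ring (277,189) is crossing the pan's front edge, centred on the pads, with the left wall clear. I push on in, then back off and lift.

>>> apply_moves(
  targets=[
    [0,[2,6,0],[0,0,0]],
    [0,[4,12,0],[0,0,0]],
    [0,[6,18,0],[0,0,0]],
    [0,[8,24,0],[0,0,0]],
    [0,[10,30,0],[0,0,0]],
    [0,[12,36,0],[0,0,0]],
    [0,[13,42,0],[0,0,0]],
    [0,[15,48,0],[0,0,0]],
    [0,[17,54,0],[0,0,0]],
    [0,[18,59,0],[0,0,0]],
    [0,[19,62,0],[0,0,0]],
    [0,[18,58,0],[0,0,0]],
    [0,[15,50,0],[0,0,0]],
    [0,[15,50,20],[0,0,0]],
    [0,[15,50,60],[0,0,0]],
    [0,[15,50,90],[0,0,0]],
    [0,[15,50,90],[0,0,0]],
  ],
)

```text
time_s: 10.1
eef_pos: [520.6, 172.1, 103.2]
ee_rot: [0.002, 0.804, 0.594, 0.003]
force: [0.9, 0.2, -1.1]
grip_width: 0.006
grip_force: 0.0
```

```bash
python3 w.py wrist; python3 w.py side
```

```text
t 10.1 tcp [520.6 172.1 103.2] F [ 0.9  0.2 -1.1] xdir [0.294 0.956]
centre (477,260) r 62.9 px [137.  90.] ahead 71.3 left 67.8
centre (647,217) r 58.5 px [450.  79.] ahead 80.3 left -107.1
centre (533,224) r 28.9 px [275. 138.] ahead 53.3 left 3.0
centre (682,37) r 18.3 px [540. 326.] ahead -81.3 left -193.6
t 10.15 tcp [519.4 172.  100.8] F [ 0.2  1.1 -1.1] xdir [0.294 0.956]
centre (535,218) r 28.9 px [257. 195.] ahead 48.7 left -0.9
centre (683,34) r 18.1 px [330. 224.] ahead -83.6 left -197.0
centre (399,-8) r 13.4 px [204. 246.] ahead -207.6 left 62.0
centre (654,-113) r 18.4 px [334. 263.] ahead -232.8 left -212.2
centre (554,-229) r 18.7 px [295. 308.] ahead -373.2 left -150.3
centre (684,-298) r 24.6 px [381. 321.] ahead -400.9 left -295.9
```

>>> apply_moves(
  targets=[
    [0,[32,-452,0],[0,0,12.5]],
    [0,[32,-452,0],[0,0,12.5]],
    [0,[32,-452,0],[0,0,12.5]],
    [0,[32,-452,0],[0,0,12.5]],
    [0,[32,-452,0],[0,0,12.5]],
    [0,[32,-452,0],[0,0,12.5]],
    [0,[32,-452,0],[0,0,12.5]],
    [0,[32,-452,0],[0,0,12.5]],
    [0,[32,-452,0],[0,0,12.5]],
    [0,[32,-452,0],[0,0,12.5]],
    [0,[32,-452,0],[0,0,12.5]],
    [0,[32,-452,-40],[0,0,12.5]],
    [0,[32,-452,-74],[0,0,12.5]],
    [0,[32,-452,-74],[0,0,12.5]],
    [0,[32,-452,-74],[0,0,12.5]],
  ],
)

```text
time_s: 11.7
eef_pos: [550.9, -278.3, 25.7]
ee_rot: [-0.0, 0.734, 0.679, -0.0]
force: [-0.4, 0.7, 0.2]
grip_width: 0.002
grip_force: 0.0
```

```bash
python3 w.py wrist
```

```text
t 11.7 tcp [ 550.9 -278.3   25.7] F [-0.4  0.7  0.2] xdir [0.078 0.997]
centre (553,-227) r 18.0 px [276. 152.] ahead 51.5 left 2.1
centre (670,-293) r 14.6 px [534. 278.] ahead -5.1 left -119.9
```

>>> apply_moves(
  targets=[
    [0,[-2,0,-9],[0,0,0]],
    [0,[-2,0,-16],[0,0,0]],
    [0,[-2,0,-16],[0,0,0]],
    [0,[-1.7,5,-16],[0,0,0]],
    [0,[-1.3,10,-16],[0,0,0]],
    [0,[-1,14,-16],[0,0,0]],
    [0,[-0.7,17,-16],[0,0,0]],
    [0,[-0.5,20,-16],[0,0,0]],
    [0,[-0.3,23,-16],[0,0,0]],
    [0,[0,26,-16],[0,0,0]],
    [0,[0.3,30,-16],[0,0,0]],
    [0,[0.7,35,-16],[0,0,0]],
    [0,[1.1,40,-16],[0,0,0]],
    [0,[1.6,46,-16],[0,0,0]],
    [0,[2.1,52,-16],[0,0,0]],
    [0,[2.6,58,-16],[0,0,0]],
    [0,[3.1,64,-16],[0,0,0]],
    [0,[3.6,70,-16],[0,0,0]],
    [0,[4.1,76,-16],[0,0,0]],
    [0,[4.6,82,-16],[0,0,0]],
  ],
)

```text
time_s: 13.75
eef_pos: [555.4, -196.9, 9.3]
ee_rot: [-0.0, 0.735, 0.678, 0.0]
force: [-0.1, -0.5, 0.1]
grip_width: 0.001
grip_force: 0.3
```

```bash
python3 w.py wrist
```

```text
t 13.75 tcp [ 555.4 -196.9    9.3] F [-0.1 -0.5  0.1] xdir [0.079 0.997]
centre (649,-113) r 17.3 px [514.  49.] ahead 91.5 left -87.0
centre (558,-169) r 19.0 px [282. 218.] ahead 28.4 left -0.1
```

>>> apply_moves(
  targets=[
    [0,[0.3,4,0],[0,0,0]],
    [0,[0.8,10,0],[0,0,0]],
    [0,[1.3,17,0],[0,0,0]],
    [0,[1.9,24,0],[0,0,0]],
    [0,[2.5,31,0],[0,0,0]],
    [0,[3,38,0],[0,0,0]],
    [0,[3.6,45,0],[0,0,0]],
    [0,[4.1,52,0],[0,0,0]],
    [0,[4.7,59,0],[0,0,0]],
    [0,[5.2,66,0],[0,0,0]],
    [0,[5.8,73,0],[0,0,0]],
    [0,[6.3,80,0],[0,0,0]],
    [0,[6.9,87,0],[0,0,0]],
    [0,[7.4,94,0],[0,0,0]],
    [0,[8,101,0],[0,0,0]],
    [0,[8.5,108,0],[0,0,0]],
    [0,[9.1,115,0],[0,0,0]],
    [0,[9.6,122,0],[0,0,0]],
    [0,[10.2,129,0],[0,0,0]],
    [0,[10.6,134,0],[0,0,0]],
  ],
)

```text
time_s: 15.8
eef_pos: [566.0, -62.7, 9.3]
ee_rot: [-0.0, 0.734, 0.679, -0.0]
force: [-0.0, -0.4, -0.3]
grip_width: 0.001
grip_force: 0.1
```

```bash
python3 w.py wrist
```

```text
t 15.8 tcp [566.  -62.7   9.3] F [-0.  -0.4 -0.3] xdir [0.079 0.997]
centre (670,30) r 7.1 px [550.  15.] ahead 100.2 left -96.1
centre (523,-24) r 11.2 px [175. 192.] ahead 35.6 left 46.0
centre (570,-35) r 19.3 px [287. 219.] ahead 27.9 left -2.2
centre (655,-105) r 16.8 px [491. 340.] ahead -35.0 left -92.0
```

>>> apply_moves(
  targets=[
    [0,[0,-4,0],[0,0,0]],
    [0,[2.5,-4,0],[0,0,0]],
    [0,[2.6,-1,0],[0,0,0]],
    [0,[2.8,2,0],[0,0,0]],
    [0,[3.2,6,0],[0,0,0]],
    [0,[3.6,12,0],[0,0,0]],
    [0,[4.1,19,0],[0,0,0]],
    [0,[4.7,26,0],[0,0,0]],
    [0,[5.2,33,0],[0,0,0]],
    [0,[5.8,40,0],[0,0,0]],
    [0,[6.3,47,0],[0,0,0]],
    [0,[6.9,54,0],[0,0,0]],
    [0,[7.5,61,0],[0,0,0]],
    [0,[8,68,0],[0,0,0]],
    [0,[8.6,75,0],[0,0,0]],
    [0,[9.1,82,0],[0,0,0]],
    [0,[9.7,89,0],[0,0,0]],
    [0,[10.2,96,0],[0,0,0]],
    [0,[10.8,103,0],[0,0,0]],
    [0,[11.3,109,0],[0,0,0]],
  ],
)

```text
time_s: 17.85
eef_pos: [577.3, 46.2, 9.3]
ee_rot: [-0.0, 0.735, 0.679, -0.0]
force: [-0.4, -0.2, -1.4]
grip_width: 0.0
grip_force: 0.1
```

```bash
python3 w.py wrist
```

```text
t 17.85 tcp [577.3  46.2   9.3] F [-0.4 -0.2 -1.4] xdir [0.079 0.997]
centre (579,75) r 18.9 px [280. 219.] ahead 28.4 left 0.5
centre (682,37) r 18.2 px [528. 285.] ahead -0.6 left -104.8
```

>>> apply_moves(
  targets=[
    [0,[0.3,4,0],[0,0,0]],
    [0,[0.8,10,0],[0,0,0]],
    [0,[1.3,17,0],[0,0,0]],
    [0,[1.9,24,0],[0,0,0]],
    [0,[2.5,31,0],[0,0,0]],
    [0,[3,38,0],[0,0,0]],
    [0,[3.6,45,0],[0,0,0]],
    [0,[4.1,52,0],[0,0,0]],
    [0,[4.7,59,0],[0,0,0]],
    [0,[5.2,66,0],[0,0,0]],
    [0,[5.8,73,0],[0,0,0]],
    [0,[6.3,80,0],[0,0,0]],
    [0,[6.9,87,0],[0,0,0]],
    [0,[7.4,94,0],[0,0,0]],
    [0,[8,101,0],[0,0,0]],
    [0,[8.5,108,0],[0,0,0]],
    [0,[9.1,115,0],[0,0,0]],
    [0,[9.6,122,0],[0,0,0]],
    [0,[10.2,128,0],[0,0,0]],
    [0,[10.6,132,0],[0,0,0]],
  ],
)

```text
time_s: 19.9
eef_pos: [587.9, 178.2, 9.3]
ee_rot: [-0.0, 0.735, 0.679, -0.0]
force: [-0.5, 0.0, -0.5]
grip_width: 0.001
grip_force: 0.3
```

```bash
python3 w.py wrist w3
```

```text
t 19.9 tcp [587.9 178.2   9.3] F [-0.5  0.  -0.5] xdir [0.079 0.997]
centre (644,232) r 49.5 px [423. 125.] ahead 57.7 left -52.1
centre (534,224) r 29.1 px [126. 181.] ahead 41.3 left 57.7
centre (590,206) r 18.9 px [280. 219.] ahead 28.3 left 0.3
centre (649,190) r 7.8 px [439. 256.] ahead 17.1 left -60.3
centre (469,166) r 25.1 px [ 14. 330.] ahead -21.1 left 117.1
```

View pics/w3.png

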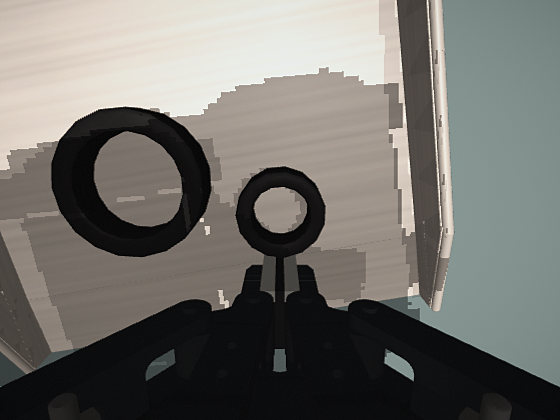

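Ring a (280,215) is on the pan floor, clear of the large ring (130,180) and the right wall (440,250). I push it deeper, then lift out.

>>> apply_moves(
  targets=[
    [0,[0.3,5,0],[0,0,0]],
    [0,[0.9,11,0],[0,0,0]],
    [0,[1.4,17,0],[0,0,0]],
    [0,[1.9,23,0],[0,0,0]],
    [0,[2.3,29,0],[0,0,0]],
    [0,[2.8,34,0],[0,0,0]],
    [0,[3,38,0],[0,0,0]],
    [0,[2.8,34,0],[0,0,0]],
    [0,[2,24,0],[0,0,0]],
    [0,[2,24,20],[0,0,0]],
    [0,[2,24,60],[0,0,0]],
    [0,[2,24,90],[0,0,0]],
    [0,[72,-340,90],[0,0,12.5]],
    [0,[72,-340,90],[0,0,12.5]],
    [0,[72,-340,90],[0,0,12.5]],
    [0,[72,-340,90],[0,0,12.5]],
    [0,[72,-340,90],[0,0,12.5]],
    [0,[72,-340,90],[0,0,12.5]],
    [0,[72,-340,90],[0,0,12.5]],
    [0,[72,-340,90],[0,0,12.5]],
  ],
)

```text
time_s: 21.95
eef_pos: [659.3, -167.9, 99.2]
ee_rot: [0.0, 0.658, 0.753, -0.0]
force: [-1.1, 0.4, 0.8]
grip_width: -0.001
grip_force: 0.0
```

>>> apply_moves(
  targets=[
    [0,[0,0,0],[0,0,0]],
    [0,[0,0,-40],[0,0,0]],
    [0,[0,0,-74],[0,0,0]],
    [0,[0,0,-74],[0,0,0]],
    [0,[0,0,-74],[0,0,0]],
  ],
)

```text
time_s: 22.45
eef_pos: [660.0, -162.1, 26.2]
ee_rot: [0.0, 0.656, 0.755, 0.0]
force: [-0.2, 0.7, 0.4]
grip_width: -0.004
grip_force: 0.0
```

```bash
python3 w.py wrist; python3 w.py scene
```

```text
t 22.45 tcp [ 660.  -162.1   26.2] F [-0.2  0.7  0.4] xdir [-0.139  0.99 ]
centre (653,-111) r 18.0 px [281. 151.] ahead 52.0 left -0.1
t 22.5 tcp [ 660.7 -162.5   27.5] F [0.6 1.4 0.1] xdir [-0.139  0.99 ]
centre (399,-4) r 15.1 px [245. 183.] ahead 193.5 left 236.8
centre (535,223) r 29.0 px [330. 204.] ahead 399.5 left 71.0
centre (595,245) r 17.4 px [343. 219.] ahead 412.6 left 8.7
centre (654,-109) r 18.1 px [220. 259.] ahead 53.4 left -1.2
centre (684,38) r 17.2 px [277. 258.] ahead 194.8 left -51.3
centre (687,-290) r 23.1 px [149. 280.] ahead -130.3 left -8.0
```

>>> apply_moves(
  targets=[
    [0,[0,0,-9],[0,0,0]],
    [0,[0,0,-16],[0,0,0]],
    [0,[0,0,-16],[0,0,0]],
    [0,[-0.7,5,-16],[0,0,0]],
    [0,[-1.4,10,-16],[0,0,0]],
    [0,[-2,14,-16],[0,0,0]],
    [0,[-2.4,17,-16],[0,0,0]],
    [0,[-2.8,20,-16],[0,0,0]],
    [0,[-3.2,23,-16],[0,0,0]],
    [0,[-3.7,26,-16],[0,0,0]],
    [0,[-4.2,30,-16],[0,0,0]],
    [0,[-5,35,-16],[0,0,0]],
    [0,[-5.7,40,-16],[0,0,0]],
    [0,[-6.5,46,-16],[0,0,0]],
    [0,[-7.4,52,-16],[0,0,0]],
    [0,[-8.2,58,-16],[0,0,0]],
    [0,[-9.1,64,-16],[0,0,0]],
    [0,[-9.9,70,-16],[0,0,0]],
    [0,[-10.8,76,-16],[0,0,0]],
    [0,[-11.6,82,-16],[0,0,0]],
  ],
)

```text
time_s: 24.55
eef_pos: [648.2, -79.9, 9.3]
ee_rot: [-0.0, 0.656, 0.754, -0.0]
force: [0.0, -0.1, 0.5]
grip_width: -0.0
grip_force: 0.3
```

```bash
python3 w.py wrist
```

```text
t 24.55 tcp [648.2 -79.9   9.3] F [ 0.  -0.1  0.5] xdir [-0.138  0.99 ]
centre (680,31) r 14.5 px [418.  15.] ahead 105.4 left -47.0
centre (645,-52) r 19.2 px [284. 218.] ahead 28.2 left -1.1
```

>>> apply_moves(
  targets=[
    [0,[-0.6,4,0],[0,0,0]],
    [0,[-1.4,10,0],[0,0,0]],
    [0,[-2.4,17,0],[0,0,0]],
    [0,[-3.4,24,0],[0,0,0]],
    [0,[-4.4,31,0],[0,0,0]],
    [0,[-5.4,38,0],[0,0,0]],
    [0,[-6.3,45,0],[0,0,0]],
    [0,[-7.3,52,0],[0,0,0]],
    [0,[-8.3,59,0],[0,0,0]],
    [0,[-9.3,66,0],[0,0,0]],
    [0,[-10.3,73,0],[0,0,0]],
    [0,[-11.3,80,0],[0,0,0]],
    [0,[-12.3,87,0],[0,0,0]],
    [0,[-13.2,94,0],[0,0,0]],
    [0,[-14.2,101,0],[0,0,0]],
    [0,[-15.2,108,0],[0,0,0]],
    [0,[-16.2,115,0],[0,0,0]],
    [0,[-17.2,122,0],[0,0,0]],
    [0,[-18.1,128,0],[0,0,0]],
    [0,[-18.6,132,0],[0,0,0]],
  ],
)

```text
time_s: 26.6
eef_pos: [629.6, 52.2, 9.3]
ee_rot: [-0.0, 0.656, 0.755, -0.0]
force: [0.4, -0.5, -0.2]
grip_width: 0.0
grip_force: 0.1
```

```bash
python3 w.py wrist
```

```text
t 26.6 tcp [629.6  52.2   9.3] F [ 0.4 -0.5 -0.2] xdir [-0.139  0.99 ]
centre (628,80) r 19.4 px [287. 219.] ahead 28.0 left -2.1
```

>>> apply_moves(
  targets=[
    [0,[0.6,-4,0],[0,0,0]],
    [0,[3,-3.6,0],[0,0,0]],
    [0,[2.6,-1,0],[0,0,0]],
    [0,[2.2,2,0],[0,0,0]],
    [0,[1.6,6,0],[0,0,0]],
    [0,[0.8,12,0],[0,0,0]],
    [0,[-0.2,19,0],[0,0,0]],
    [0,[-1.2,26,0],[0,0,0]],
    [0,[-2.3,33,0],[0,0,0]],
    [0,[-3.3,40,0],[0,0,0]],
    [0,[-4.3,47,0],[0,0,0]],
    [0,[-5.4,54,0],[0,0,0]],
    [0,[-6.4,61,0],[0,0,0]],
    [0,[-7.4,68,0],[0,0,0]],
    [0,[-8.5,75,0],[0,0,0]],
    [0,[-9.5,82,0],[0,0,0]],
    [0,[-10.4,88,0],[0,0,0]],
    [0,[-11.3,94,0],[0,0,0]],
    [0,[-12.2,100,0],[0,0,0]],
    [0,[-13,105,0],[0,0,0]],
  ],
)

```text
time_s: 28.65
eef_pos: [616.7, 157.1, 9.4]
ee_rot: [0.0, 0.656, 0.754, 0.0]
force: [0.1, -0.4, 0.5]
grip_width: 0.0
grip_force: 0.3
```

```bash
python3 w.py wrist w4
```

```text
t 28.65 tcp [616.7 157.1   9.4] F [ 0.1 -0.4  0.5] xdir [-0.138  0.99 ]
centre (534,224) r 29.2 px [75. 79.] ahead 78.1 left 72.9
centre (593,245) r 17.8 px [249.  46.] ahead 90.5 left 11.2
centre (646,219) r 48.8 px [385. 123.] ahead 57.8 left -37.2
centre (613,185) r 19.1 px [281. 218.] ahead 28.5 left 0.2
```

View pics/w4.png

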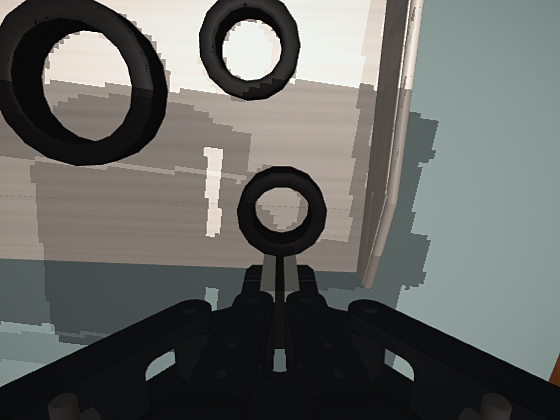

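Ring b (281,210) is just inside the front edge (row ~268). I push it 18 mm further, still clear of ring a, then retreat.

>>> apply_moves(
  targets=[
    [0,[-0.5,4,0],[0,0,0]],
    [0,[-1.2,9,0],[0,0,0]],
    [0,[-1.9,14,0],[0,0,0]],
    [0,[-2.5,18,0],[0,0,0]],
    [0,[-2,14,0],[0,0,0]],
    [0,[-0.5,4,0],[0,0,0]],
    [0,[-0.5,4,20],[0,0,0]],
    [0,[-0.5,4,60],[0,0,0]],
    [0,[-0.5,4,100],[0,0,0]],
    [0,[-60,-120,200],[0,0,0]],
    [0,[-60,-120,200],[0,0,0]],
    [0,[-120,-120,220],[0,0,0]],
    [0,[-120,-120,220],[0,0,0]],
    [0,[-120,-120,220],[0,0,0]],
    [0,[-120,-120,220],[0,0,0]],
    [0,[-120,-120,220],[0,0,0]],
  ],
)

```text
time_s: 30.3
eef_pos: [497.0, 36.2, 229.1]
ee_rot: [0.0, 0.657, 0.754, 0.0]
force: [-0.0, -0.0, 0.5]
grip_width: -0.001
grip_force: 0.0
```

```bash
python3 w.py scene; python3 w.py side f1
```

```text
t 30.3 tcp [497.   36.2 229.1] F [-0.  -0.   0.5] xdir [-0.137  0.991]
centre (536,223) r 30.8 px [330. 204.] ahead 179.7 left -63.9
centre (595,247) r 18.7 px [343. 219.] ahead 194.9 left -125.7
centre (613,206) r 19.1 px [331. 227.] ahead 152.7 left -138.1
centre (683,37) r 17.8 px [277. 258.] ahead -25.1 left -184.6
centre (686,-294) r 24.2 px [149. 280.] ahead -353.1 left -141.6
t 30.35 tcp [497.   36.5 228.5] F [0.4 0.1 0.1] xdir [-0.138  0.99 ]
centre (605,221) r 40.0 px [283. 194.] ahead 167.8 left -132.9
centre (535,219) r 28.4 px [257. 195.] ahead 175.1 left -62.3
centre (684,33) r 18.2 px [330. 224.] ahead -28.8 left -184.5
centre (401,-7) r 14.4 px [204. 246.] ahead -29.4 left 101.4
centre (685,-299) r 24.9 px [382. 321.] ahead -358.4 left -139.8
```

View pics/f1.png

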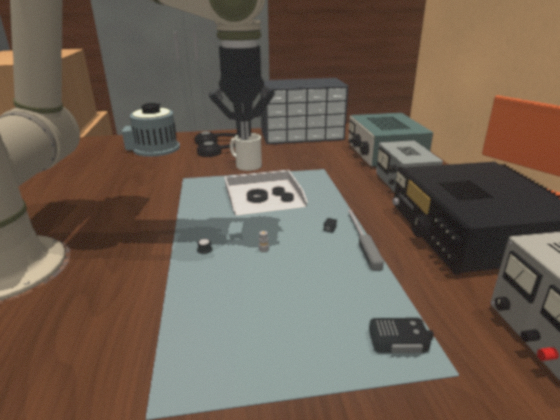

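All three rings, at (257,195), (278,190) and (287,197), lie inside the pan. Their rear edges are 35 mm or more behind the front edge, and the knob, adapter, clamp core, screwdriver and mic are unmoved.

```bash
python3 -c "
from rig import ctrl
print(ctrl.finish_job())"
```

```text
the job is handed in; nothing more can be done
None
```

The job is handed in: all three ferrite rings were swept into the pan, at least 30 mm behind its front edge by the final camera check, with nothing else seen to have moved, in about 30 s.

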